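Poise a bottle over a balance pan

TASK

First slide the raised front sash of the balance all the way down so that no draught reaches the pan. Then pick up the bottle with the blue cap, carry it upright over the shield without knocking it against the balance, lower it in through the open top, and finish still holding it, steady and upright, centred about one centimetre above the pan with nothing touching the balance, ready for loading once the balance has zeroed. Leave the other things on the desk where they are.

Things in the scene. Friction and masses are not known exactly. Their poses are not given: they have to be found in the camera images.
- balance: White top-pan laboratory balance, fixed on the desk: housing 220 x 216 mm, 40 mm high, with a low console (display, keys) on its front (-x) side. Origin on the desk under the pan centre; its x axis points from the sash to the back wall, y along the sash. Round the pan stands a clear draught shield, open at the top, inside about 198 mm (x) by 202 mm (y): side and back walls reach 130 mm above the desk, the two sash guide posts at the front corners 150 mm.
- sash (a joint): Vertical sliding front sash of the shield, 101 mm in front (-x) of the pan centre. Value = how far it stands above its closed position, in m: 0 fully down (closed), 0.07 fully up. It stays where it is left; a push of 2 to 3 N moves it down, about 7 N up. Closed, its top edge is 141 mm above the desk and the top of its handle 178 mm.
- sash_handle (a point): Middle of the blue bow handle on the sash's top edge: a straight bar along the balance's y axis, 104 mm long, 12 mm thick (x), 14 mm high, carried by two legs 45 mm to either side of the middle. The bar stands free, its centre 30 mm above the sash's top edge and 12 mm in front of the pane; 171 mm above the desk when the sash is closed. The point moves with the sash; its axes are those of the balance.
- pan_top (a point): Centre of the upper face of the round steel pan, 110 mm across, 52 mm above the desk, with a thin dark ring 53 mm across round its centre. Its axes are those of the balance (z up).
- buffer_bottle: The bottle to carry: white reagent bottle with a blue screw cap, standing on the desk, 104 mm high, round body 48 mm in diameter up to about 75 mm, then a shoulder, cap 28 mm in diameter over the last 15 mm; about 0.16 kg. Origin at the centre of its underside, z up.
- ethanol_bottle: Other bottle, to be left alone: white with a red cap, 52 mm in diameter, 124 mm high, standing on the desk. Origin at the centre of its underside.
- timer: The bench timer nearer the robot, 68 x 64 x 19 mm, lying on the desk; leave alone. Origin at the centre of its underside.
- card_box: The flat orange card box nearer the robot, 62 x 88 x 14 mm, lying on the desk; leave alone. Origin at the centre of its underside.
- pen_blue: The white pen with a blue cap that lies nearer the robot, 140 mm long, on the desk along its y axis; leave alone. Origin at the centre of its underside.
Things that resemble listed ones, but are neither listed nor needed, are in the scene too. What is shaped like the buffer_bottle but purple or yellow is not meant.

How it is judged:
On the way, in this order (a step that is already met when the one before it is completed fails the run):
1. the sash is fully down (within 6 mm) while the blue-capped bottle still stands on the desk (value of joint sash below 0.006 m and height (world z) of buffer_bottle below 0.01 m), for 0.2 s.
2. the blue-capped bottle is lifted clear of the desk, away from the balance (height (world z) of buffer_bottle above 0.03 m and horizontal distance between buffer_bottle and pan_top above 0.12 m and contact force between the fingers and buffer_bottle above 0.5 N), for 0.1 s.
At the end, for the whole second after the job is handed in: Sash down (under 8 mm), bottle held in the fingers at rest, upright within 7 degrees, its underside 3 to 22 mm above the pan and within 15 mm of its centre; neither bottle nor robot touches the balance; other things within 20 mm of where they stood (value of joint sash below 0.008 m and horizontal distance between buffer_bottle and pan_top below 0.015 m and z of buffer_bottle in the frame of pan_top between 0.003 and 0.022 m and angle between buffer_bottle's own z axis and vertical below 0.12 rad and linear speed of buffer_bottle below 0.02 m/s and angular speed of buffer_bottle below 0.2 rad/s and contact force between the fingers and buffer_bottle above 0.5 N and contact force between buffer_bottle and balance below 0.1 N and contact force between each of the arm, the fingers and balance below 0.5 N and distance of each of ethanol_bottle, timer, card_box, pen_blue from where it was at the start of the episode below 0.02 m); the arm keeps its last pose, push and grip.
It fails at once if the bottle is knocked against the balance, or touches the pan (over 1 N) (contact force between buffer_bottle and balance above 1 N).
It fails at once if the bottle is tipped by more than 30 degrees (angle between buffer_bottle's own z axis and vertical above 0.52 rad).
It fails at once if another thing on the desk is pushed more than 20 mm or knocked over (distance of any of ethanol_bottle, timer, card_box, pen_blue from where it was at the start of the episode above 0.02 m or angle between ethanol_bottle's own z axis and vertical above 0.4 rad).
It also fails if it takes over 59 s, if anything falls off the work surface, if the arm or the gripper's body presses on something with over 40 N, if the wrist force passes 120 N, or if a joint passes its speed limit or range.

ROBOT

A 7-joint arm with a two-finger parallel gripper is mounted at the origin on a cart in front of the work surface, level with it; the furniture and walls round the work are solid. World frame = base frame: x ahead of the robot, y to its left, z up, the work surface at z = 0. Lengths are in m, angles in rad, forces in N, time in s.
With the tool pointing down it reaches from about 0.35 to 0.9 m from the base axis. Payload 8.1 kg.
Tool frame: the origin (TCP) lies between the finger pads; the fingertips stand 17 mm ahead of it and the grasp point (between the pads) lies 2 mm behind it; z points along the fingers, y is the line along which they close (so a half turn about z gives the same grasp; the last joint's range is limited). The gripper opens to 92 mm and grips with 3 to 60 N. Pads are 19 mm wide; open, the fingers measure 130 mm over their backs; the gripper's body (75 mm by 190 mm) begins 47 mm behind the grasp point.
Start: joints at [-1.439, 0.434, 0.025, 1.573, -0.012, 1.134, -0.075], TCP at [0.145, 0.608, 0.244] pointing down, gripper open.
Joint ranges: [-2.62, 2.62], [-0.44, 2.09], [-1.27, 1.32], [0.08, 2.57], [-1.32, 4.46], [0.12, 2], [-2.74, 2.74]. Speed limits (rad/s): [2.22, 2.22, 3.01, 3.01, 3.14, 3.14, 3.14].

INTERFACE

Orientations are given as a rotation vector (axis times angle).
In Python, from cell import observe, get_image, calibration, sign_off, look_for, regions_of, landmark_of gives the robot as it stands.
- The arm moves only by the tool jog_arm, never from a script. Its argument "plan" is a list of rows, each an object with "offset": the shift along the tool's x, y, z normalised to -1 to 1, where 1 is 0.15 m, a list of three; "twist": the turn, a rotation vector about the tool's x, y, z normalised to -1 to 1, where 1 is 2 pi rad, a list of three; "fingers": the gripper command: -1 is shut, 1 is fully open, values between are in proportion. In form: [{"offset": [x, y, z], "twist": [ax, ay, az], "fingers": fingers}, ...]. A call has 1 to 20 rows; each row is the pose to reach, as a shift and turn from the pose commanded when the call began, along the tool's axes at that moment, turning the shorter way round; what a row does not reach only later rows make up. A row lasts 1/8 s, in which the tool goes at most 62.5 mm and 10.7 degrees, less where a joint would pass 70% of its speed; a pose out of reach is approached as far as the arm can. A call with a number of a shift or a turn outside -1 to 1 is refused whole. A call with a gripper value outside its range is refused whole. The fingers move at their own pace and stop on an object; "newtons" is the grip in N (left out, the last holds). Time passes only in rows, so rows that repeat a pose let the fingers close. It gives the time, the measured TCP pose, the force, the opening and the grip force at its end, in the units of the state.
- observe(): the state, without advancing time (a new reading comes with each control period).
- get_image(name): name is "scene" or "top"; returns the picture (420x560x3 uint8, red, green, blue); there is no depth.
- calibration(name): a dict with "fov_y" (degrees; the focal length in pixels is half the picture's height over the tangent of half this angle, whatever the lens; pixels are square), "cx", "cy" (the principal point, pixels), "position" and "attitude" of the camera in the world. Camera axes: x right, y down, z forward; pixel columns grow to the right and rows downward; lengths in m; the calibration is good to about 2 mm. A picture is of the moment at which its call begins. calibration takes no time and is no camera call.
- sign_off(): hands the job in; it is judged then, once.
Trained networks look in the newest picture that a camera, given by its name, has taken for a name from the list of things; names that differ only in an ending like _2 or _b are one class to them, and where a whole thing is asked for, a point or a joint stands for the part that bears it (a point fixed in the world has none). Each returns a list of dicts, best first, with "conf" (0 to 1); they miss things now and then, are a little off and sometimes report something else, mostly with a low value. They report only what shows in the picture. A call takes as long as a camera call. They do not tell look-alikes from the thing itself.
- look_for(thing, camera): "box" ([left, top, width, height] as shares, 0 to 1, of the picture: columns of its width, rows of its height, round what is visible of it).
- regions_of(thing, camera): "region" (420x560 bool, what is visible of it) and "box" ([left, top, width, height] as shares, 0 to 1, of the picture: columns of its width, rows of its height, round what is visible of it).
- landmark_of(thing, camera): "at" ([row, column] as shares, 0 to 1, of the picture: columns of its width, rows of its height: a listed point, or the origin of a listed thing).
The state is a dict: "clock": time; "joints": joint angles; "dq": joint speeds; "joint_efforts": joint torques, N m; "position": TCP position; "ee_rot": TCP orientation; "force": force on the tool from outside, world axes, zero at the start; "ft_torque": the same for the moment, N m; "width": opening from 0.0 (shut) to 1.0 (fully open); "gripper_force": force on a finger pad.
Only numpy, scipy, OpenCV 4.12 (cv2) and the standard library are available. Lean on these libraries where they do the work, as an engineer would, in place of code of your own. Each camera call takes 0.05 s, during which the arm holds its last target. There are 200 camera calls.

## Working session

There is one attempt and no reset: what is moved stays moved. The work goes in short steps, Python scripts to look and compute and a tool call to move; the robot and the scene stay as the last step left them, time stands still between calls to the robot, and variables do not carry over. Pictures are saved under pics/ and viewed, at most 10 in all, crops included, and the job is handed in when it is done.

Besides the shell and the picture viewer there is one more tool, called after "Request:" as a command line: name --argument value ..., lists and objects as JSON in quotes. jog_arm: Moves the arm, as the interface text tells. Scaled input: -1 to 1 covers 0.15 m each way for a shift and 2 pi rad each way for a turn. Its arguments: {"type":"object","properties":{"plan":{"type":"array","items":{"type":"object","properties":{"offset":{"type":"array","items":{"type":"number","minimum":-1,"maximum":1}},"twist":{"type":"array","items":{"type":"number","minimum":-1,"maximum":1}},"fingers":{"type":"number"}}}},"newtons":{"type":"number"}},"required":["plan"]}

```bash
ls; mkdir -p pics
cat > h.py <<'E'
import numpy as np, cv2
from scipy.spatial.transform import Rotation as R
from cell import *
def cam(n):
    c=calibration(n); f=210/np.tan(np.radians(c["fov_y"])/2)
    return c,f
def save(n,fn):
    im=get_image(n); cv2.imwrite('pics/'+fn,im[:,:,::-1]); return im
E
python3 - <<'E'
from h import *
for n in("scene","top"):
    print(calibration(n)); save(n,n+'1.png')
s=observe();print(s)
for t in ["buffer_bottle","sash_handle","pan_top","balance","ethanol_bottle"]:
    for n in("scene","top"):
        print(t,n,[(np.round(np.array(d["at"])*[420,560],1),round(d["conf"],2)) for d in landmark_of(t,n)])
E
```

```text
pics
{'fov_y': 57.829028626810945, 'cx': 277.1838950536687, 'cy': 205.87393681291613, 'position': array([ 0.04523231, -0.73274653,  1.0739534 ]), 'attitude': array([-2.32621924,  0.65340188, -0.2684652 ])}
{'fov_y': 51.90896362786018, 'cx': 275.93617789616985, 'cy': 204.35601483937214, 'position': array([ 0.29016437, -0.01966512,  1.66162316]), 'attitude': array([-2.16223709,  2.14438517, -0.14792894])}
{'clock': 0.1, 'joints': array([-1.43858941,  0.4351476 ,  0.02496759,  1.57400087, -0.0115936 ,
        1.13402067, -0.07508836]), 'dq': array([ 0.00097063,  0.00041025,  0.00081868, -0.003093  , -0.00027546,
        0.00032124,  0.00099495]), 'joint_efforts': array([ 3.59942518e-03, -6.69121885e+01,  9.88122895e-01, -3.15143716e+01,
       -6.05147146e-02,  3.73578980e-02,  5.04958302e-05]), 'position': array([0.14535551, 0.60740938, 0.24302895]), 'ee_rot': array([-3.68060266e-01, -3.11992196e+00,  2.24809216e-03]), 'force': array([0.17322486, 0.25970492, 0.27949336]), 'ft_torque': array([ 0.00490314,  0.04314878, -0.01109789]), 'gripper_force': 0.0, 'width': 0.9988570509604402}
buffer_bottle scene [(array([292.3, 332.7]), 0.83), (array([312.7, 308.5]), 0.71), (array([292.5, 284.6]), 0.71), (array([320.9, 345.1]), 0.67)]
buffer_bottle top [(array([239.2, 328.3]), 0.73), (array([227.8, 353.1]), 0.58), (array([208.1, 373.6]), 0.56), (array([204.2, 346.4]), 0.42)]
sash_handle scene [(array([159.2, 258.2]), 0.64)]
sash_handle top [(array([201.4, 226.3]), 0.82), (array([176.8, 235.4]), 0.16)]
pan_top scene [(array([185.8, 283.8]), 0.76)]
pan_top top [(array([178.2, 235.3]), 0.73)]
balance scene [(array([195., 280.]), 0.6)]
balance top [(array([182.2, 234.2]), 0.62)]
ethanol_bottle scene [(array([260.3, 336.9]), 0.96)]
ethanol_bottle top [(array([179.1, 326. ]), 0.59), (array([227.7, 355.9]), 0.18)]
```

View pics/scene1.png

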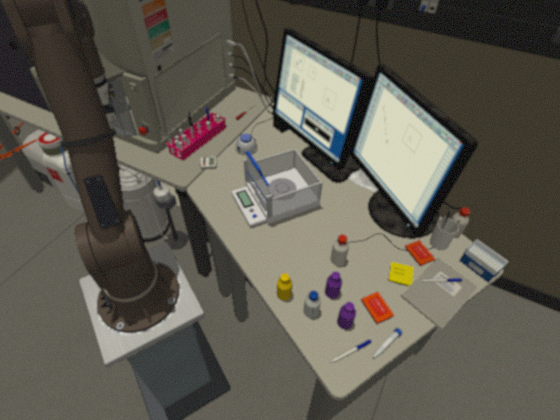

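View pics/top1.png

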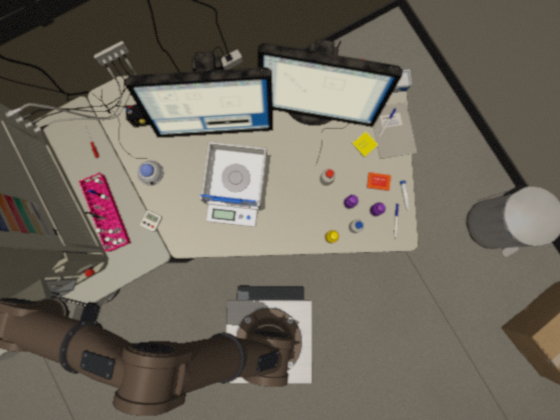

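The scene view has the balance at about (280,190), with the blue handle at (258,160). Candidates for the bottle, in scene pixels: yellow (285,290), purple (334,287), purple (347,317), white with a blue cap (313,305), and red-capped ethanol (341,252). A blue-topped flask stands at (246,144). I choose (313,305), which is (357,227) in the top view. Next I'll check it in a close crop and measure.

```bash
cat >> h.py <<'E'
def ray(n,rc):
    c,f=cam(n); d=np.array([(rc[1]-c["cx"])/f,(rc[0]-c["cy"])/f,1.0])
    return np.array(c["position"]),R.from_rotvec(c["attitude"]).apply(d)
def atz(n,rc,z):
    p,d=ray(n,rc); return p+d*(z-p[2])/d[2]
def tri(a,b):
    p,d=ray("scene",a);q,e=ray("top",b)
    d/=np.linalg.norm(d);e/=np.linalg.norm(e)
    s=np.linalg.lstsq(np.c_[d,-e],q-p,rcond=None)[0]
    u,v=p+s[0]*d,q+s[1]*e
    return (u+v)/2,np.linalg.norm(u-v)
def proj(n,P):
    c,f=cam(n); x=R.from_rotvec(c["attitude"]).inv().apply(np.atleast_2d(P)-c["position"])
    return np.c_[x[:,1]/x[:,2]*f+c["cy"],x[:,0]/x[:,2]*f+c["cx"]]
E
python3 - <<'E'
from h import *
np.set_printoptions(precision=4,suppress=True)
print("buf",tri((312.7,308.5),(227.8,353.1)),atz("scene",(312.7,308.5),0),atz("top",(227.8,353.1),0))
print("pan",tri((185.8,283.8),(178.2,235.3)),atz("scene",(185.8,283.8),.052),atz("top",(178.2,235.3),.052))
print("hnd",tri((159.2,258.2),(201.4,226.3)))
print("eth",tri((260.3,336.9),(179.1,326.)),atz("scene",(260.3,336.9),0))
for t in ["buffer_bottle"]:
    for d in regions_of(t,"scene")+regions_of(t,"top"): print(np.round(np.array(d["box"])*[560,420,560,420],1),round(d["conf"],2))
a=cv2.imread('pics/scene1.png')[240:340,250:390];b=cv2.imread('pics/top1.png')[135:240,185:275]
c=cv2.imread('pics/scene1.png')[140:230,225:330]
r=lambda i:cv2.resize(i,(395,295),interpolation=cv2.INTER_CUBIC)
cv2.imwrite('pics/crop1.png',np.vstack([np.hstack([r(a),r(c)]),np.hstack([cv2.resize(b,(395,295)),r(cv2.imread('pics/top1.png')[160:250,315:405])])]))
E
```

```text
buf (array([ 0.4251, -0.323 , -0.0068]), np.float64(0.0025487854393794725)) [ 0.4216 -0.3251  0.    ] [ 0.4257 -0.3224  0.    ]
pan (array([0.6094, 0.1276, 0.0649]), np.float64(0.012316134029512558)) [0.6227 0.1366 0.052 ] [0.6063 0.1314 0.052 ]
hnd (array([0.5023, 0.1378, 0.2348]), np.float64(0.0239224702688954))
eth (array([ 0.6146, -0.2183,  0.0011]), np.float64(0.002744026058858025)) [ 0.6139 -0.2173  0.    ]
[278.2 271.6  13.6  28.5] 0.93
[339.1 303.8  18.4  25. ] 0.82
[304.4 292.5  16.4  24.1] 0.66
[325.2 271.5  16.1  29.7] 0.63
[341.  195.6  16.8  12. ] 0.73
[346.4 218.6  16.3  14.7] 0.58
[366.5 200.4  16.3  17.7] 0.5
[324.3 232.8  12.   12.5] 0.47
```

View pics/crop1.png

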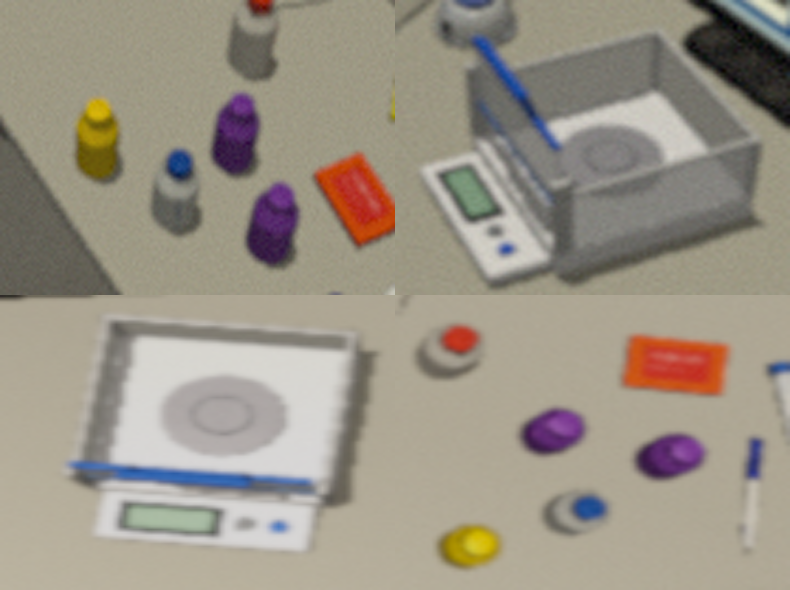

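The crop confirms the choice: a white bottle with a blue cap, apart from the purple and yellow ones. The handle is raised and the pan ring is clear in both views. Next I'll refine the positions to sub-pixel.

Run:
```python
from h import *
np.set_printoptions(precision=4,suppress=True)
I={n:cv2.imread(f'pics/{n}1.png') for n in("scene","top")}
# handle bar: blue mask ends
E={}
for n,(r0,r1,c0,c1) in {"scene":(140,200,240,285),"top":(190,212,195,265)}.items():
    hsv=cv2.cvtColor(I[n],cv2.COLOR_BGR2HSV); m=np.zeros((420,560),bool)
    m[r0:r1,c0:c1]=((hsv[...,0]>100)&(hsv[...,0]<130)&(hsv[...,1]>110))[r0:r1,c0:c1]
    k,l,s,_=cv2.connectedComponentsWithStats(m.astype(np.uint8)); j=1+s[1:,4].argmax()
    p=np.argwhere(l==j).astype(float); c=p.mean(0); u=np.linalg.svd(p-c,full_matrices=0)[2][0]; t=(p-c)@u
    E[n]=(c,c+u*t.min(),c+u*t.max()); print(n,len(p),E[n])
a,b=E["scene"],E["top"]
for z in(.225,.235,.241): print(z,[atz("scene",q,z) for q in a[1:]],[atz("top",q,z) for q in b[1:]])
# pan
for n,(r0,r1,c0,c1) in {"scene":(175,202,262,305),"top":(160,197,215,256)}.items():
    g=cv2.cvtColor(I[n],cv2.COLOR_BGR2GRAY)[r0:r1,c0:c1]; g=cv2.GaussianBlur(g,(3,3),0)
    t,m=cv2.threshold(g,0,255,cv2.THRESH_BINARY_INV+cv2.THRESH_OTSU)
    cs=max(cv2.findContours(m,cv2.RETR_EXTERNAL,cv2.CHAIN_APPROX_NONE)[0],key=cv2.contourArea)
    h=cv2.fitEllipse(cs); q=(h[0][1]+r0,h[0][0]+c0); print("pan",n,t,h,atz(n,q,.052))
# bottles: cap centroid at z .104, silhouettes
for nm,s,t in [("yellow",(300,285),(238,329)),]: pass
for nm,lo,hi,rs,rt in [("bluecap",(100,90,30),(130,255,255),(288,302,305,322),(218,236,348,366)),
                       ]:
    for n,(r0,r1,c0,c1) in (("scene",rs),("top",rt)):
        m=cv2.inRange(cv2.cvtColor(I[n],cv2.COLOR_BGR2HSV)[r0:r1,c0:c1],lo,hi); p=np.argwhere(m>0)
        print(nm,n,len(p),p.mean(0)+(r0,c0),atz(n,p.mean(0)+(r0,c0),.099))
for d in landmark_of("buffer_bottle","top")+landmark_of("timer","top")+landmark_of("pen_blue","top")+landmark_of("card_box","top"): print(atz("top",np.array(d["at"])*[420,560],0)[:2],round(d["conf"],2))
print("monitor bottom",[atz("top",(137,c),.1) for c in(155,270)],atz("top",(70,270),.4))
```

```text
scene 97 (array([165.1959, 255.4227]), array([150.6962, 246.4933]), array([183.9987, 267.0021]))
top 157 (array([199.0892, 226.5669]), array([196.1986, 201.8598]), array([202.2811, 253.8501]))
0.225 [array([0.5067, 0.2045, 0.225 ]), array([0.4832, 0.0241, 0.225 ])] [array([0.5097, 0.2264, 0.225 ]), array([0.4905, 0.0511, 0.225 ])]
0.235 [array([0.5012, 0.1934, 0.235 ]), array([0.4781, 0.0152, 0.235 ])] [array([0.5082, 0.2247, 0.235 ]), array([0.4891, 0.0506, 0.235 ])]
0.241 [array([0.498 , 0.1868, 0.241 ]), array([0.475 , 0.0098, 0.241 ])] [array([0.5073, 0.2237, 0.241 ]), array([0.4883, 0.0503, 0.241 ])]
pan scene 158.0 ((17.508586883544922, 15.289749145507812), (25.62590789794922, 48.23896408081055), 101.97411346435547) [0.5958 0.1244 0.052 ]
pan top 190.0 ((20.610607147216797, 17.51069450378418), (27.465595245361328, 27.983665466308594), 116.49775695800781) [0.609  0.1303 0.052 ]
bluecap scene 62 [295.3548 313.371 ] [ 0.4295 -0.3258  0.099 ]
bluecap top 35 [224.5714 358.7714] [ 0.4296 -0.3251  0.099 ]
[ 0.381  -0.2263] 0.73
[ 0.4257 -0.3223] 0.58
[ 0.503  -0.4032] 0.56
[ 0.5174 -0.2978] 0.42
[0.4381 0.469 ] 0.55
[0.5299 0.176 ] 0.57
[ 0.4593 -0.4829] 0.4
[ 0.6056 -0.4327] 0.87
monitor bottom [array([0.7505, 0.4293, 0.1   ]), array([0.7544, 0.0007, 0.1   ])] [ 0.8779 -0.0011  0.4   ]
```

The blue strip measures about 178 mm, which is longer than the 104 mm handle. It probably includes the sash's own edge, so I'll zoom in.

Run:
```python
import cv2,numpy as np
a=cv2.imread('pics/scene1.png')[143:208,238:293];b=cv2.imread('pics/top1.png')[185:215,195:270]
a=cv2.resize(a,None,fx=9,fy=9,interpolation=cv2.INTER_CUBIC)[:585];b=cv2.resize(b,None,fx=4,fy=4,interpolation=cv2.INTER_CUBIC)
o=np.zeros((585,800,3),np.uint8);o[:,:495]=a;o[:120,500:800]=b
cv2.imwrite('pics/crop2.png',o)
```

```text
(no output)
```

View pics/crop2.png

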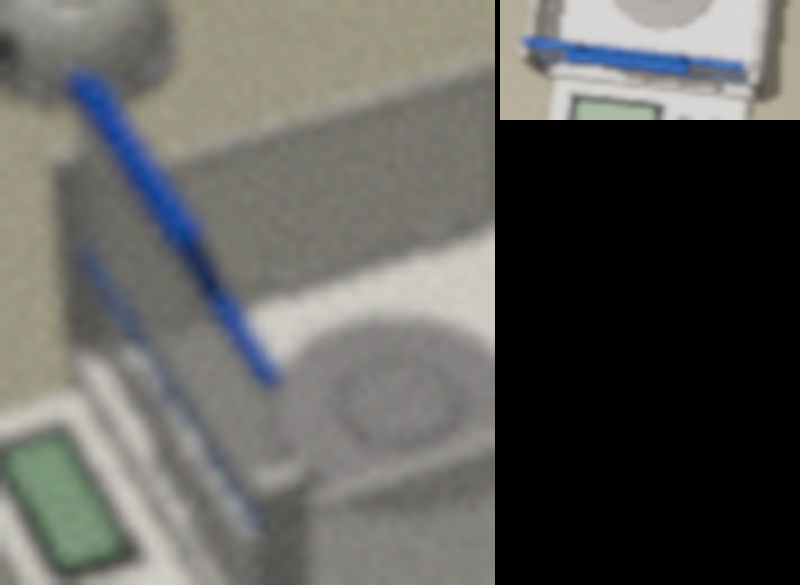

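Run:
```python
from h import *
from scipy.optimize import least_squares
np.set_printoptions(precision=4,suppress=True)
def W(p,L): 
    c,s=np.cos(p[2]),np.sin(p[2]); L=np.atleast_2d(L); return np.c_[p[0]+c*L[:,0]-s*L[:,1],p[1]+s*L[:,0]+c*L[:,1],L[:,2]]
def pts(p):
    s,h=p[3],p[4]
    return W(p,[[0,0,.052],[-.113,-.052,.171+s],[-.101,-h,.141+s],[-.113,.052,.171+s],[-.101,h,.141+s]])
obs={"scene":[(187.5,282.3),(170.5,259.5),(185,268.6),(152,247.2),None],"top":[(177.5,235.6),(200.8,242.0),(201.6,256),None,(195.8,201.5)]}
def f(p):
    r=[]
    for n in obs:
        q=proj(n,pts(p)); r+=[q[i]-o for i,o in enumerate(obs[n]) if o is not None]
    return np.ravel(r)
o=least_squares(f,[.61,.13,.1,.06,.095],loss="soft_l1")
print(o.x); print(f(o.x).reshape(-1,2)); print(pts(o.x)); 
for n in obs: print(proj(n,pts(o.x)))
```

```text
[ 0.6099  0.1303 -0.092   0.0562  0.0949]
[[ 0.501  -0.4549]
 [ 0.265  -0.0577]
 [-0.6301 -0.2257]
 [ 0.5336 -0.2266]
 [-0.222   0.0022]
 [ 0.6906  0.5693]
 [-1.0847  0.0449]
 [-0.7795 -0.4595]]
[[0.6099 0.1303 0.052 ]
 [0.4926 0.0889 0.2272]
 [0.5006 0.045  0.1972]
 [0.5021 0.1925 0.2272]
 [0.518  0.2341 0.1972]]
[[188.001  281.8451]
 [170.765  259.4423]
 [184.3699 268.3743]
 [152.5336 246.9734]
 [151.2034 245.7221]]
[[177.278  235.6022]
 [201.4906 242.5693]
 [200.5153 256.0449]
 [198.4143 211.7912]
 [195.0205 201.0405]]
```

The fit is consistent to about 0.7 px. The balance is at (0.610, 0.130) with yaw -0.092 and the sash stands about 56 mm up. The handle centre is at (0.497, 0.141), top at about 0.234 m. Next is a helper that expresses targets in tool axes and units.

```bash
cat >> h.py <<'E'
def goal(P,psi):
    "scaled offset/twist from now to TCP at P pointing down, tool y at world angle psi (or half a turn on)"
    s=observe(); R0=R.from_rotvec(s["ee_rot"]); best=None
    for a in(psi,psi+np.pi):
        y=np.array([np.cos(a),np.sin(a),0]);z=np.array([0,0,-1.]);G=R.from_matrix(np.c_[np.cross(y,z),y,z])
        t=(R0.inv()*G).as_rotvec()
        if best is None or np.linalg.norm(t)<np.linalg.norm(best): best=t
    off=R0.inv().apply(np.array(P)-s["position"])
    print("offset",np.round(off/.15,3),"twist",np.round(best/2/np.pi,4),"j7",s["joints"][6].round(2),"pos",s["position"].round(4),"F",s["force"].round(1),"t",s["clock"])
E
python3 -c "
from h import *
goal([.497,.141,.30],np.pi/2-.092); print(R.from_rotvec(observe()['ee_rot']).as_matrix().round(3))"
```

```text
offset [-3.004 -2.481 -0.375] twist [ 0.      0.     -0.0227] j7 -0.08 pos [0.1455 0.6078 0.2437] F [-0.   0.  -0.1] t 0.9
[[-0.973  0.233  0.   ]
 [ 0.233  0.973  0.   ]
 [-0.     0.    -1.   ]]
```

Request:
jog_arm --plan '[{"offset":[-1,-0.83,-0.375],"twist":[0,0,-0.0227],"fingers":-1},{"offset":[-1,-0.83,-0.375],"twist":[0,0,-0.0227],"fingers":-1},{"offset":[-1,-0.83,-0.375],"twist":[0,0,-0.0227],"fingers":-1},{"offset":[-1,-0.83,-0.375],"twist":[0,0,-0.0227],"fingers":-1},{"offset":[-1,-0.83,-0.375],"twist":[0,0,-0.0227],"fingers":-1}]'

```text
clock: 1.52
position: [0.2629, 0.4517, 0.3005]
ee_rot: [0.148, 3.138, 0.002]
force: [-0.8, -0.1, -0.4]
width: 0.507
gripper_force: 0.0
```

```bash
python3 -c "
from h import *
goal([.497,.141,.30],np.pi/2-.092)"
```

```text
offset [-1.749e+00 -1.915e+00  1.000e-03] twist [ 0.0002  0.     -0.0003] j7 0.34 pos [0.2629 0.4517 0.3005] F [-0.8 -0.1 -0.4] t 1.525
```

Request:
jog_arm --plan '[{"offset":[-0.875,-0.958,0],"twist":[0,0,0],"fingers":-1},{"offset":[-0.875,-0.958,0],"twist":[0,0,0],"fingers":-1},{"offset":[-0.875,-0.958,0],"twist":[0,0,0],"fingers":-1},{"offset":[-0.875,-0.958,0],"twist":[0,0,0],"fingers":-1},{"offset":[-0.875,-0.958,0],"twist":[0,0,0],"fingers":-1}]'

```text
clock: 2.15
position: [0.379, 0.2982, 0.2995]
ee_rot: [-0.143, -3.138, -0.0]
force: [-0.1, 0.0, 0.0]
width: 0.005
gripper_force: 0.0
```

Request:
jog_arm --plan '[{"offset":[-0.875,-0.958,0],"twist":[0,0,0],"fingers":-1},{"offset":[-0.875,-0.958,0],"twist":[0,0,0],"fingers":-1},{"offset":[-0.875,-0.958,0],"twist":[0,0,0],"fingers":-1},{"offset":[-0.875,-0.958,0],"twist":[0,0,0],"fingers":-1},{"offset":[-0.875,-0.958,0],"twist":[0,0,0],"fingers":-1},{"offset":[-0.875,-0.958,0],"twist":[0,0,0],"fingers":-1}]'

```text
clock: 2.9
position: [0.4962, 0.1444, 0.2997]
ee_rot: [-0.138, -3.138, -0.001]
force: [0.1, 0.0, -0.2]
width: 0.005
gripper_force: 0.0
```

```bash
python3 -c "
from h import *
goal([.497,.141,.30],np.pi/2-.092)"
```

```text
offset [-0.007 -0.022 -0.002] twist [ 0.0001 -0.0002  0.0006] j7 1.17 pos [0.4962 0.1444 0.2997] F [ 0.1  0.  -0.2] t 2.9
```

Request:
jog_arm --plan '[{"offset":[0,-0.02,0.1],"twist":[0,0,0],"fingers":-1},{"offset":[0,-0.02,0.2],"twist":[0,0,0],"fingers":-1},{"offset":[0,-0.02,0.27],"twist":[0,0,0],"fingers":-1},{"offset":[0,-0.02,0.31],"twist":[0,0,0],"fingers":-1},{"offset":[0,-0.02,0.35],"twist":[0,0,0],"fingers":-1},{"offset":[0,-0.02,0.39],"twist":[0,0,0],"fingers":-1},{"offset":[0,-0.02,0.43],"twist":[0,0,0],"fingers":-1}]'

```text
clock: 3.78
position: [0.497, 0.1385, 0.2354]
ee_rot: [0.145, 3.138, 0.0]
force: [-2.1, -0.5, 3.8]
width: 0.004
gripper_force: 1.4
```

Request:
jog_arm --plan '[{"offset":[0,0,0.04],"twist":[0,0,0],"fingers":-1},{"offset":[0,0,0.08],"twist":[0,0,0],"fingers":-1},{"offset":[0,0,0.12],"twist":[0,0,0],"fingers":-1},{"offset":[0,0,0.16],"twist":[0,0,0],"fingers":-1},{"offset":[0,0,0.2],"twist":[0,0,0],"fingers":-1},{"offset":[0,0,0.23],"twist":[0,0,0],"fingers":-1},{"offset":[0,0,0.255],"twist":[0,0,0],"fingers":-1},{"offset":[0,0,0.265],"twist":[0,0,0],"fingers":-1}]'

```text
clock: 4.78
position: [0.497, 0.1385, 0.1955]
ee_rot: [0.145, 3.138, -0.0]
force: [-0.7, -0.4, 2.7]
width: 0.005
gripper_force: 1.2
```

Request:
jog_arm --plan '[{"offset":[0,0,0.01],"twist":[0,0,0],"fingers":-1},{"offset":[0,0,0.02],"twist":[0,0,0],"fingers":-1},{"offset":[0,0,0.025],"twist":[0,0,0],"fingers":-1}]'

```text
clock: 5.15
position: [0.4973, 0.1385, 0.1948]
ee_rot: [0.145, 3.137, 0.003]
force: [-14.1, -4.3, 41.2]
width: 0.004
gripper_force: 20.4
```

The hard stop was reached at TCP 0.195, so the sash is down. I'll retreat upward, check the sash, and plan the bottle grasp.

Request:
jog_arm --plan '[{"offset":[0,0,-0.2],"twist":[0,0,0],"fingers":-1},{"offset":[0,0,-0.5],"twist":[0,0,0],"fingers":0},{"offset":[0.1,-0.9,-0.75],"twist":[0,0,0],"fingers":0.6},{"offset":[0.1,-0.95,-0.75],"twist":[0,0,0],"fingers":0.6},{"offset":[0.1,-0.95,-0.75],"twist":[0,0,0],"fingers":0.6},{"offset":[0.1,-0.95,-0.75],"twist":[0,0,0],"fingers":0.6}]'

```text
clock: 5.9
position: [0.469, -0.0037, 0.3051]
ee_rot: [0.15, 3.136, 0.001]
force: [0.2, 0.5, -0.4]
width: 0.5
gripper_force: 0.0
```

Run:
```python
from h import *
np.set_printoptions(precision=4,suppress=True)
s=save("scene","scene2.png"); t=save("top","top2.png")
def W(L,p=(.610,.130,-.092)):
    c,q=np.cos(p[2]),np.sin(p[2]); L=np.atleast_2d(L); return np.c_[p[0]+c*L[:,0]-q*L[:,1],p[1]+q*L[:,0]+c*L[:,1],L[:,2]]
L=W([[-.113,-.052,.171],[-.113,.052,.171],[-.101,-.095,.141],[0,0,.052]])
print(proj("scene",L),proj("top",L))
a=s[:,:,::-1].copy();b=t[:,:,::-1].copy()
A=cv2.resize(a[140:215,230:330],(400,300),interpolation=cv2.INTER_CUBIC);B=cv2.resize(b[140:230,190:290],(400,300),interpolation=cv2.INTER_CUBIC)
for q in proj("scene",L): cv2.circle(A,(int((q[1]-230+.5)*4),int((q[0]-140+.5)*4)),2,(0,0,255),-1)
for q in proj("top",L): cv2.circle(B,(int((q[1]-190+.5)*4),int((q[0]-140+.5)*300/90)),2,(0,0,255),-1)
cv2.imwrite('pics/crop3.png',np.hstack([A,B]))
goal([.4275,-.325,.30],np.pi/2-.092)
# neighbours (bottom landmarks, both cameras)
bt=np.array([.4275,-.325])
for n in("scene","top"):
  for d in landmark_of("buffer_bottle",n):
    q=atz(n,np.array(d["at"])*[420,560],0)[:2]; v=q-bt; print(n,q,"dist",np.linalg.norm(v).round(3),"ang",np.degrees(np.arctan2(v[1],v[0])).round(0),round(d["conf"],2))
```

```text
[[183.0621 259.908 ]
 [164.8165 247.7964]
 [196.2472 268.5637]
 [188.0393 281.9122]] [[203.7213 243.8349]
 [200.7567 214.1943]
 [202.7385 256.8139]
 [177.2503 235.6837]]
offset [ 0.078 -2.176  0.027] twist [0.0001 0.     0.0001] j7 1.43 pos [ 0.469  -0.001   0.3043] F [ 0.4  0.8 -0.1] t 6.0
scene [ 0.5013 -0.4138] dist 0.115 ang -50.0 0.93
scene [ 0.3864 -0.2278] dist 0.106 ang 113.0 0.57
scene [ 0.4249 -0.3367] dist 0.012 ang -103.0 0.55
scene [ 0.5266 -0.3076] dist 0.101 ang 10.0 0.54
top [ 0.5257 -0.2986] dist 0.102 ang 15.0 0.67
top [ 0.5087 -0.4162] dist 0.122 ang -48.0 0.58
top [ 0.6187 -0.435 ] dist 0.221 ang -30.0 0.52
top [ 0.3846 -0.2427] dist 0.093 ang 118.0 0.46
top [ 0.4374 -0.3268] dist 0.01 ang -10.0 0.45
```

View pics/crop3.png

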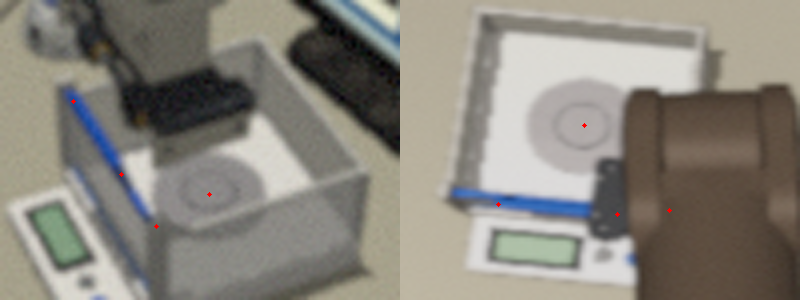

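The overlay shows the sash closed, with the handle on the predicted closed-position points in the scene view. The pan centre matches too. On to the bottle.

Request:
jog_arm --plan '[{"offset":[0.03,-0.4,0],"twist":[0,0,0],"fingers":0.7},{"offset":[0.04,-0.8,0],"twist":[0,0,0],"fingers":0.7},{"offset":[0.04,-1,0],"twist":[0,0,0],"fingers":0.7},{"offset":[0.04,-1,0],"twist":[0,0,0],"fingers":0.7},{"offset":[0.04,-1,0],"twist":[0,0,0],"fingers":0.7}]'

```text
clock: 6.72
position: [0.4496, -0.1492, 0.3041]
ee_rot: [-0.141, -3.138, -0.001]
force: [-0.4, 0.1, -0.1]
width: 0.844
gripper_force: 0.0
```

Run:
```python
from h import *
for n,(r0,r1,c0,c1) in (("scene",(288,302,305,322)),("top",(218,236,348,366))):
    m=cv2.inRange(cv2.cvtColor(get_image(n),cv2.COLOR_RGB2HSV)[r0:r1,c0:c1],(100,90,30),(130,255,255)); p=np.argwhere(m>0)
    print(n,len(p),atz(n,p.mean(0)+(r0,c0),.099))
goal([.4285,-.3255,.30],np.pi/2-.092)
```

```text
scene 69 [ 0.43026296 -0.32409005  0.099     ]
top 35 [ 0.42957871 -0.325138    0.099     ]
offset [ 0.035 -1.184  0.028] twist [ 0.0001 -0.0001  0.0004] j7 1.78 pos [ 0.4496 -0.149   0.3042] F [-1.2  0.7  1.3] t 6.825
```

Request:
jog_arm --plan '[{"offset":[0.03,-0.4,0],"twist":[0,0,0],"fingers":0.7},{"offset":[0.03,-0.8,0],"twist":[0,0,0],"fingers":0.7},{"offset":[0.03,-1,0],"twist":[0,0,0],"fingers":0.7},{"offset":[0.03,-1,0],"twist":[0,0,0],"fingers":0.7}]'

```text
clock: 7.32
position: [0.4306, -0.3011, 0.3043]
ee_rot: [-0.148, -3.138, 0.001]
force: [1.1, 0.6, -0.0]
width: 0.85
gripper_force: 0.0
```

Request:
jog_arm --plan '[{"offset":[0,-0.18,0],"twist":[0,0,0],"fingers":0.7},{"offset":[0,-0.18,0.2],"twist":[0,0,0],"fingers":0.7},{"offset":[0,-0.18,0.5],"twist":[0,0,0],"fingers":0.7},{"offset":[0,-0.18,0.7],"twist":[0,0,0],"fingers":0.7},{"offset":[0,-0.18,0.7],"twist":[0,0,0],"fingers":0.7},{"offset":[0,-0.18,0.7],"twist":[0,0,0],"fingers":0.7}]'

```text
clock: 8.07
position: [0.4294, -0.326, 0.2006]
ee_rot: [0.142, 3.137, -0.0]
force: [0.6, -0.2, -0.2]
width: 0.848
gripper_force: 0.0
```

Run:
```python
from h import *
goal([.429,-.325,.064],np.pi/2-.092)
```

```text
offset [0.004 0.007 0.91 ] twist [-0.      0.0002  0.0002] j7 2.3 pos [ 0.4294 -0.326   0.2006] F [ 0.6 -0.2 -0.2] t 8.075
```

Request:
jog_arm --plan '[{"offset":[0,0,0.2],"twist":[0,0,0],"fingers":0.7},{"offset":[0,0,0.4],"twist":[0,0,0],"fingers":0.7},{"offset":[0,0,0.6],"twist":[0,0,0],"fingers":0.7},{"offset":[0,0,0.75],"twist":[0,0,0],"fingers":0.7},{"offset":[0,0,0.85],"twist":[0,0,0],"fingers":0.7},{"offset":[0,0,0.91],"twist":[0,0,0],"fingers":0.7},{"offset":[0,0,0.91],"twist":[0,0,0],"fingers":0.7}]'

```text
clock: 8.95
position: [0.4286, -0.3267, 0.0631]
ee_rot: [0.145, 3.138, 0.0]
force: [-0.3, -0.8, -0.1]
width: 0.85
gripper_force: 0.0
```

Request:
jog_arm --plan '[{"offset":[0,0,0],"twist":[0,0,0],"fingers":0.3},{"offset":[0,0,0],"twist":[0,0,0],"fingers":0.1},{"offset":[0,0,0],"twist":[0,0,0],"fingers":-0.2},{"offset":[0,0,0],"twist":[0,0,0],"fingers":-0.4},{"offset":[0,0,0],"twist":[0,0,0],"fingers":-0.4},{"offset":[0,0,0],"twist":[0,0,0],"fingers":-0.4},{"offset":[0,0,0],"twist":[0,0,0],"fingers":-0.4}]' --newtons 15

```text
clock: 9.82
position: [0.4285, -0.3267, 0.0631]
ee_rot: [0.145, 3.138, 0.0]
force: [-1.0, 2.0, 5.9]
width: 0.52
gripper_force: 15.0
```

Request:
jog_arm --plan '[{"offset":[0,0,-0.05],"twist":[0,0,0],"fingers":-0.4},{"offset":[0,0,-0.15],"twist":[0,0,0],"fingers":-0.4},{"offset":[0,0,-0.3],"twist":[0,0,0],"fingers":-0.4},{"offset":[0,0,-0.5],"twist":[0,0,0],"fingers":-0.4},{"offset":[0,0,-0.7],"twist":[0,0,0],"fingers":-0.4},{"offset":[0,0,-0.9],"twist":[0,0,0],"fingers":-0.4},{"offset":[0,0,-1],"twist":[0,0,0],"fingers":-0.4},{"offset":[0,0,-1],"twist":[0,0,0],"fingers":-0.4}]'

```text
clock: 10.82
position: [0.4287, -0.3269, 0.2138]
ee_rot: [0.144, 3.136, -0.001]
force: [1.2, 0.0, -1.5]
width: 0.521
gripper_force: 15.0
```

Request:
jog_arm --plan '[{"offset":[0,0,-0.15],"twist":[0,0,0],"fingers":-0.4},{"offset":[0,0,-0.3],"twist":[0,0,0],"fingers":-0.4},{"offset":[0,0,-0.45],"twist":[0,0,0],"fingers":-0.4},{"offset":[0,0,-0.55],"twist":[0,0,0],"fingers":-0.4},{"offset":[0,0,-0.55],"twist":[0,0,0],"fingers":-0.4}]'

```text
clock: 11.45
position: [0.4285, -0.3267, 0.2955]
ee_rot: [0.145, 3.138, -0.0]
force: [0.1, -0.9, -0.6]
width: 0.519
gripper_force: 15.0
```

Run:
```python
from h import *
goal([.610,.130,.30],np.pi/2-.092)
a=save("scene","scene3.png")
cv2.imwrite('pics/crop4.png',cv2.resize(a[200:340,230:390,::-1],(640,560),interpolation=cv2.INTER_CUBIC))
```

```text
offset [-0.925  3.143 -0.03 ] twist [-0.      0.0001 -0.    ] j7 2.23 pos [ 0.4285 -0.3267  0.2955] F [ 0.1 -0.9 -0.6] t 11.45
```

View pics/crop4.png

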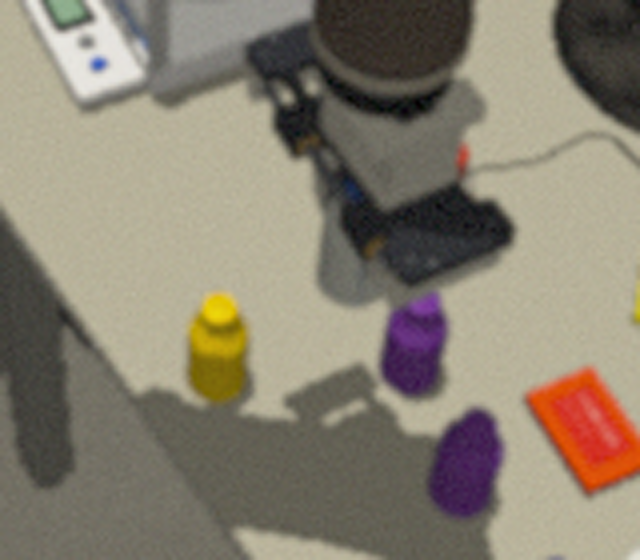

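The bottle hangs upright in the fingers, and the yellow and purple bottles are undisturbed. Carrying it over.

Request:
jog_arm --plan '[{"offset":[0,0.08,0],"twist":[0,0,0],"fingers":-0.4},{"offset":[0,0.22,0],"twist":[0,0,0],"fingers":-0.4},{"offset":[0,0.4,0],"twist":[0,0,0],"fingers":-0.4},{"offset":[0,0.6,0],"twist":[0,0,0],"fingers":-0.4},{"offset":[0,0.8,0],"twist":[0,0,0],"fingers":-0.4},{"offset":[0,0.93,0],"twist":[0,0,0],"fingers":-0.4},{"offset":[0,1,0],"twist":[0,0,0],"fingers":-0.4}]'

```text
clock: 12.38
position: [0.4419, -0.1754, 0.2948]
ee_rot: [-0.142, -3.137, -0.001]
force: [-0.5, 0.1, -1.2]
width: 0.518
gripper_force: 15.0
```

Request:
jog_arm --plan '[{"offset":[-0.04,0.1,0],"twist":[0,0,0],"fingers":-0.4},{"offset":[-0.1,0.25,0],"twist":[0,0,0],"fingers":-0.4},{"offset":[-0.18,0.45,0],"twist":[0,0,0],"fingers":-0.4},{"offset":[-0.27,0.65,0],"twist":[0,0,0],"fingers":-0.4},{"offset":[-0.35,0.83,0],"twist":[0,0,0],"fingers":-0.4},{"offset":[-0.4,0.95,0],"twist":[0,0,0],"fingers":-0.4},{"offset":[-0.42,1,0],"twist":[0,0,0],"fingers":-0.4}]'

```text
clock: 13.25
position: [0.5191, -0.0329, 0.2952]
ee_rot: [-0.143, -3.138, 0.0]
force: [-0.6, -0.7, -1.3]
width: 0.522
gripper_force: 15.0
```

Request:
jog_arm --plan '[{"offset":[-0.04,0.1,0],"twist":[0,0,0],"fingers":-0.4},{"offset":[-0.11,0.25,0],"twist":[0,0,0],"fingers":-0.4},{"offset":[-0.21,0.45,0],"twist":[0,0,0],"fingers":-0.4},{"offset":[-0.31,0.65,0],"twist":[0,0,0],"fingers":-0.4},{"offset":[-0.4,0.83,0],"twist":[0,0,0],"fingers":-0.4},{"offset":[-0.46,0.95,0],"twist":[0,0,0],"fingers":-0.4},{"offset":[-0.48,1,0],"twist":[0,0,0],"fingers":-0.4},{"offset":[-0.48,1,0],"twist":[0,0,0],"fingers":-0.4}]'

```text
clock: 14.25
position: [0.6042, 0.1089, 0.2953]
ee_rot: [-0.145, -3.138, 0.001]
force: [-0.2, 0.0, -1.5]
width: 0.518
gripper_force: 15.0
```

Run:
```python
from h import *
goal([.610,.130,.30],np.pi/2-.092)
```

```text
offset [-0.026  0.144 -0.031] twist [-0.0001 -0.     -0.    ] j7 1.37 pos [0.6042 0.1089 0.2953] F [-0.2  0.  -1.5] t 14.25
```

Request:
jog_arm --plan '[{"offset":[-0.02,0.08,0],"twist":[0,0,0],"fingers":-0.4},{"offset":[-0.026,0.144,0],"twist":[0,0,0],"fingers":-0.4},{"offset":[-0.026,0.144,0.05],"twist":[0,0,0],"fingers":-0.4},{"offset":[-0.026,0.144,0.15],"twist":[0,0,0],"fingers":-0.4},{"offset":[-0.026,0.144,0.3],"twist":[0,0,0],"fingers":-0.4},{"offset":[-0.026,0.144,0.45],"twist":[0,0,0],"fingers":-0.4},{"offset":[-0.026,0.144,0.53],"twist":[0,0,0],"fingers":-0.4},{"offset":[-0.026,0.144,0.55],"twist":[0,0,0],"fingers":-0.4}]'

```text
clock: 15.25
position: [0.6096, 0.1298, 0.212]
ee_rot: [-0.145, -3.137, 0.001]
force: [0.6, -0.1, -1.7]
width: 0.52
gripper_force: 15.0
```

Run:
```python
from h import *
goal([.610,.130,.126],np.pi/2-.092)
a=save("scene","scene4.png");b=save("top","top4.png")
r=lambda i:cv2.resize(i[:,:,::-1],(400,400),interpolation=cv2.INTER_CUBIC)
cv2.imwrite('pics/crop5.png',np.hstack([r(a[120:220,230:330]),r(b[120:240,180:300])]))
```

```text
offset [-0.003  0.002  0.573] twist [-0.0001 -0.0002 -0.0001] j7 1.37 pos [0.6096 0.1298 0.212 ] F [ 0.6 -0.1 -1.7] t 15.25
```

View pics/crop5.png

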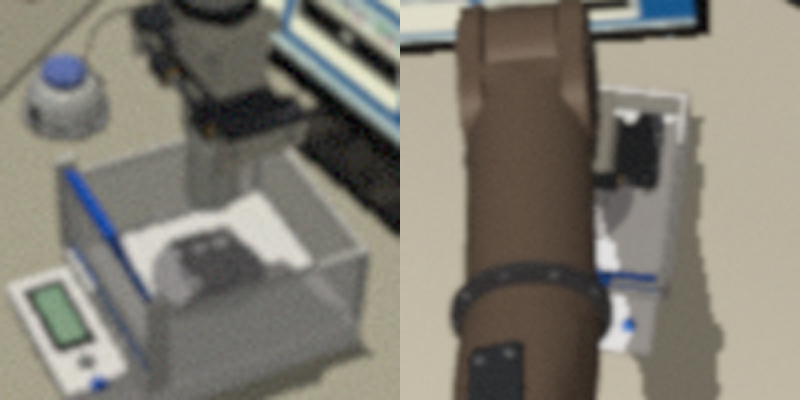

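The bottle is upright above the shield, with the gripper well inside the walls and clear of the monitor. Lowering gently.

Request:
jog_arm --plan '[{"offset":[0,0,0.05],"twist":[0,0,0],"fingers":-0.4},{"offset":[0,0,0.12],"twist":[0,0,0],"fingers":-0.4},{"offset":[0,0,0.2],"twist":[0,0,0],"fingers":-0.4},{"offset":[0,0,0.28],"twist":[0,0,0],"fingers":-0.4},{"offset":[0,0,0.36],"twist":[0,0,0],"fingers":-0.4},{"offset":[0,0,0.43],"twist":[0,0,0],"fingers":-0.4},{"offset":[0,0,0.49],"twist":[0,0,0],"fingers":-0.4},{"offset":[0,0,0.53],"twist":[0,0,0],"fingers":-0.4},{"offset":[0,0,0.555],"twist":[0,0,0],"fingers":-0.4},{"offset":[0,0,0.565],"twist":[0,0,0],"fingers":-0.4},{"offset":[0,0,0.565],"twist":[0,0,0],"fingers":-0.4},{"offset":[0,0,0.565],"twist":[0,0,0],"fingers":-0.4}]'

```text
clock: 16.85
position: [0.6103, 0.1302, 0.1285]
ee_rot: [0.145, 3.138, 0.0]
force: [0.3, 0.5, -2.5]
width: 0.519
gripper_force: 15.0
```

Run:
```python
from h import *
goal([.610,.130,.126],np.pi/2-.092)
a=save("scene","scene5.png")
P=[[.61,.13,z] for z in(.062,.137,.166)]+[[.61,.13,.052]]
i=a[120:220,230:330,::-1]; i=cv2.resize(i,(600,600),interpolation=cv2.INTER_CUBIC)
for q in proj("scene",P): cv2.circle(i,(int((q[1]-229.5)*6),int((q[0]-119.5)*6)),3,(0,0,255),-1)
cv2.imwrite('pics/crop6.png',i)
```

```text
offset [ 0.002 -0.001  0.017] twist [ 0.      0.0001 -0.    ] j7 1.41 pos [0.6103 0.1302 0.1285] F [ 0.3  0.5 -2.5] t 16.85
```

View pics/crop6.png

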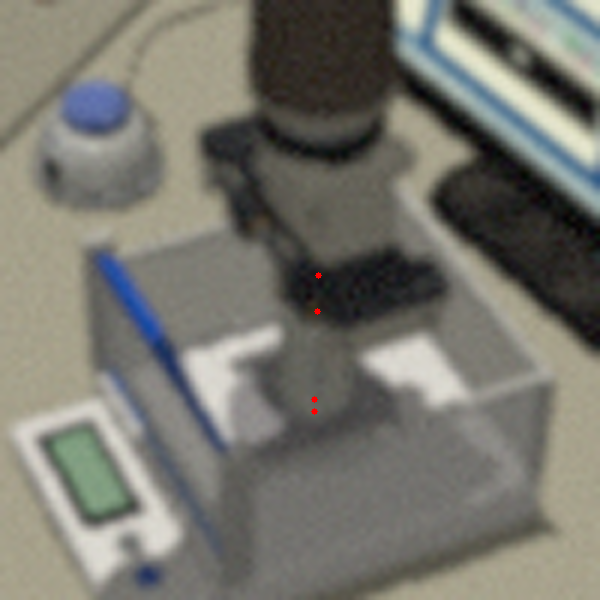

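The bottle is upright and centred over the pan, its underside about 13 mm above it, with the sash down and no contact force beyond its own weight. Handing in.

```bash
python3 -c "
from cell import *
s=observe(); print(abs(s['dq']).max(), s['force'], s['gripper_force']); print(sign_off())"
```

```text
0.002326400988390168 [ 0.51680974  0.4561586  -1.84184135] 14.98857244849205
the job is handed in; nothing more can be done
None
```

The job is handed in at about 17 s of the 59 s allowed: the sash is fully down and the blue-capped bottle is held upright and still, centred about 13 mm above the pan, with no sign of contact with the balance; the hand-in returned no verdict.

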